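Shut the sharp-tools box and snap its padlock closed

ROBOT

A 6-joint arm with a two-finger parallel gripper is mounted at the origin on a cart in front of the work surface, level with it; the furniture and walls round the work are solid. World frame = base frame: x ahead of the robot, y to its left, z up, the work surface at z = 0. Lengths are in mm, angles in rad, forces in N, time in s.
With the tool pointing down it reaches from about 375 to 750 mm from the base axis. Payload 9 kg.
Tool frame: the origin (TCP) lies at the very end of the fingers, on their centre line; the grasp point (between the pads) lies ctrl.tcp_to_grasp behind it (ctrl.tcp_to_grasp is the distance from the TCP to the grasp point, in mm); z points along the fingers, y is the line along which they close (so a half turn about z gives the same grasp; the last joint's range is limited). The gripper opens to 85 mm and grips with 20 to 120 N. Pads are 22 mm wide; open, the fingers measure 114 mm over their backs; the gripper's body (76 mm by 85 mm) begins 54 mm behind the grasp point. The pads swing forward as they close: fully open they stand 13 mm farther back than shut.
Start: joints at [-1.393, 0.104, 0.097, 1.564, 0, 1.353], TCP at [231.34, -553.641, 231.331] pointing down, gripper open.
Joint ranges: [-2.99, 2.99], [-0.84, 1.86], [-1.1, 1.16], [-1.84, 2.11], [-1.51, 1.56], [-3.14, 3.14]. Speed limits (rad/s): [2.22, 2.22, 2.57, 3.14, 3.14, 3.14].

INTERFACE

Orientations are given as [roll, pitch, yaw] about the fixed x, y, z axes, in that order (R = Rz(yaw) Ry(pitch) Rx(roll)).
In Python, from station import ctrl gives the robot as it stands.
- The arm moves only by the tool drive_tool, never from a script. Its argument "series" is a list of rows, each a list of 7 numbers: the shift along the tool's x, y, z each as a share of 60 cm, from -1 to 1, then the turn, a rotation vector about the tool's x, y, z each as a share of 0.5 rad, from -1 to 1, then the gripper's target within -1 to 1 (fully open at 1, half-way at 0, shut at -1). In form: [[tx, ty, tz, ax, ay, az, fingers], ...]. A call has 1 to 12 rows; each row is the pose to reach, as a shift and turn from the pose commanded when the call began, along the tool's axes at that moment; what a row does not reach only later rows make up. A row lasts 1/8 s, in which the tool goes at most 62.5 mm and 10.7 degrees, less where a joint would pass 70% of its speed; a pose out of reach is approached as far as the arm can. A call with a number of a shift or a turn outside -1 to 1 is refused whole. A call with a gripper value outside its range is refused whole. The fingers move at their own pace and stop on an object; "newtons" is the grip in N (left out, the last holds). Time passes only in rows, so rows that repeat a pose let the fingers close. It gives the time, the measured TCP pose, the force, the opening and the grip force at its end, in the units of the state.
- ctrl.state(): the state, without advancing time (a new reading comes with each control period).
- ctrl.grab_frame(name): name is "scene" or "side" or "wrist"; returns the picture (420x560x3 uint8, blue, green, red); there is no depth.
- ctrl.camera_info(name): a dict with "mtx" (3x3 intrinsics, pixels), "view" (4x4, takes a point from world to camera coordinates). Camera axes: x right, y down, z forward; pixel columns grow to the right and rows downward; lengths in mm; the calibration is good to about 2 mm. A picture is of the moment at which its call begins: read the wrist's pose just before it. camera_info takes no time and is no camera call; for the wrist camera it gives the pose at the moment of the call.
- ctrl.sign_off(): hands the job in; it is judged then, once.
The state is a dict: "time_s": time; "joints": joint angles; "qd": joint speeds; "tau": joint torques, N m; "ee_pos": TCP position; "ee_rot": TCP orientation; "force": force on the tool from outside, world axes, zero at the start; "torque": the same for the moment, N m; "width": finger opening in mm; "finger_force": force on a finger pad.
Only numpy, scipy, OpenCV 4.12 (cv2) and the standard library are available. Lean on these libraries where they do the work, as an engineer would, in place of code of your own. Each camera call takes 0.05 s, during which the arm holds its last target. There are 200 camera calls.

TASK

Shut the lid of the green steel tool box, swing the padlock's shackle round so that its free leg stands over the eye in the lid's hasp, and press the shackle down through the eye into the padlock until it clicks and stays down by itself. Press firmly but do not force it, and leave the thread spool, the oil can and the wax block beside the box alone.

Things in the scene. Friction and masses are not known exactly. Their poses are not given: they have to be found in the camera images.
- tool_safe: Green sheet-steel box, fixed to the bench, 150 (x) x 200 (y) x 60 mm high, anywhere on the bench with some yaw. Origin: middle of its underside; z up, its front faces -x. A brass padlock stands upright in a steel cradle on its front, 94 mm before the origin. The other parts' x and y mean this frame's, with everything shut.
- lid (a joint): Angle of the lid about the rear (+x) top edge, rad: 0 = shut, flat; grows as the front rises; starts 0.45 to 0.8. The hinge is stiff: the lid stays where it is left and is pushed down by 2 to 6 N on its upper face near the front. The lid is 206 mm wide, 3 mm thick; shut, its upper face is 63 mm above the bench.
- lid_front (a point): Middle of the lid's front edge, on its upper face, 150 mm from the hinge line; moves with the lid.
- lid_hinge (a point): Point on the lid's hinge line, middle of the rear rim, 60 mm above the bench.
- hasp: Steel hasp tongue on the lid, moves with it; 28 mm wide, 3 mm thick, it runs 35 mm on from the lid's front edge, 18 mm left (+y) of the lid's middle. Its round eye, 13 mm, lies straight over the padlock's toe hole when the lid is shut. Origin: on the lid's hinge line (not on the tongue).
- lock: Brass padlock body, fixed, 30 (x) x 62 (y) x 52 mm. Origin: middle of its top face, 58.5 mm above the bench; axes as the box. The shackle's heel leg stands in it at y = -18 mm; the toe hole, 11.5 mm wide, is at y = +18 mm.
- toe_hole (a point): Mouth of the toe hole, on the padlock's top face.
- shackle: Steel U of 9 mm round bar, legs 36 mm apart (centres), bow a half circle on top. Origin: on the heel leg's axis, level with the padlock's top face while the shackle is up, sinking with it. Its axes turn with it: y from heel leg to free leg, x across the flat of the U (pinch along x), z up.
- bow_top (a point): Middle of the top of the bow, on the bar's centre line (bar's top is 4.5 mm higher); 18 mm beside the heel axis, 64 mm above the padlock's top while the shackle is up. Axes as the shackle.
- toe_end (a point): Lower, rounded end of the shackle's free leg, 36 mm beside the heel axis; 7.5 mm above the padlock's top face (3 mm above the shut hasp tongue) while the shackle is up.
- swing (a joint): Turn of the shackle about its upright heel leg, rad; 0 = free leg straight over the toe hole; grows counterclockwise seen from above (free leg toward the robot). Starts 0.6 to 1.3; turns from -0.5 to 1.6 with no stop at 0; stays where it is left. The leg goes in only within about 0.05 rad of 0.
- press (a joint): How far the shackle is pressed down, m; 0 = up. A spring pushes up, 5 N at the top, 10 N down. The leg enters the eye at 3 mm, the padlock at 8 mm. A hidden pawl adds 3 to 8 N over the last 7 mm before it clicks, at 17 to 35 mm (varies); 2 to 3 mm lower is a hard stop. Let go before the click it jumps up; after it, it rises 1 to 3 mm and stays. Over 35 N on stop, padlock or hasp is forcing.
- thread_spool_1: Wooden spool of brown waxed thread, 40 mm across, 50 mm tall, standing loose left of the padlock. Origin: centre of its underside.
- oiler: Small brass oil can with an upright spout, 58 mm across, 125 mm tall, standing loose right of the box. Origin: centre of its underside.
- wax_block: Small yellow block of thread wax, 34 x 52 x 20 mm, lying loose left of the box. Origin: centre of its underside.

How it is judged (in metres and radians):
On the way, in this order (a step that is already met when the one before it is completed fails the run):
1. the lid is shut (within 0.03 rad) (value of joint lid below 0.03 rad), for 0.2 s.
2. the lid still shut, the shackle's free leg has gone through the eye into the padlock's toe hole (value of joint lid below 0.03 rad and value of joint swing between -0.1 and 0.1 rad and value of joint press above 0.011 m), for 0.05 s.
At the end, for the whole second after the job is handed in: The lid is shut (within 0.03 rad), the shackle's free leg is through the eye in the toe hole (swing within 0.1 rad of 0), and the shackle, let go, stays down at rest by at least 15 mm, which only the clicked pawl can do (value of joint lid below 0.03 rad and value of joint swing between -0.1 and 0.1 rad and value of joint press above 0.015 m and velocity of joint press between -0.005 and 0.005 m/s); the robot touches nothing.
It fails at once if the shackle is forced: more than 35 N against the padlock or its stop (contact force between lock and shackle above 35 N).
It fails at once if the shackle is forced: more than 35 N against the lid's hasp (contact force between hasp and shackle above 35 N).
It fails at once if the spool, the oil can or the wax block is moved by more than 30 mm or tipped (distance of any of thread_spool_1, oiler, wax_block from where it was at the start of the episode above 0.03 m or angle between any of thread_spool_1, oiler, wax_block's own z axis and vertical above 0.4 rad).
It also fails if it takes over 64 s, if anything falls off the work surface, if the arm or the gripper's body presses on something with over 40 N, if the wrist force passes 120 N, or if a joint passes its speed limit or range.

## Working session

There is one attempt and no reset: what is moved stays moved. The work goes in short steps, Python scripts to look and compute and a tool call to move; the robot and the scene stay as the last step left them, time stands still between calls to the robot, and variables do not carry over. Pictures are saved under pics/ and viewed, at most 10 in all, crops included, and the job is handed in when it is done.

Besides the shell and the picture viewer there is one more tool, called after "Call:" by a JSON object that holds its "name" and its "arguments", one argument or row to a line. drive_tool: Moves the arm, as the interface text tells. Shift numbers are shares of 60 cm and turn numbers shares of 0.5 rad, none past 1 either way. Its arguments: {"type":"object","properties":{"series":{"type":"array","items":{"type":"array","items":{"type":"number"}}},"newtons":{"type":"number"}},"required":["series"]}

```bash
mkdir -p pics; ls; python3 - <<'E'
from station import ctrl
import cv2,numpy as np
print(ctrl.state()); print(ctrl.tcp_to_grasp)
for n in("scene","side"):
    cv2.imwrite(f"pics/{n}0.png",ctrl.grab_frame(n))
    c=ctrl.camera_info(n);print(n,np.round(c["mtx"],1).tolist(),np.round(c["view"],3).tolist())
E
```

```text
pics
{'time_s': 0.0, 'joints': array([-1.39273009e+00,  1.04704543e-01,  9.64794820e-02,  1.56389704e+00,
       -4.77908935e-06,  1.35312077e+00]), 'qd': array([-0.00111046, -0.00185568,  0.00127539,  0.00011842,  0.00150597,
       -0.00075098]), 'tau': array([ 4.73071079e-03, -5.56933522e+01,  5.03644180e+01,  1.74113241e-02,
       -9.74034720e-05, -1.29107519e-05]), 'ee_pos': array([ 231.2571037 , -553.28711371,  230.52487446]), 'ee_rot': array([-3.14029713e+00, -2.81648193e-04,  3.95741608e-01]), 'force': array([-0.36149343, -0.25359824, -0.29066217]), 'torque': array([-0.05222494, -0.01896868,  0.02057231]), 'finger_force': 0.0, 'width': 85.15131308970112}
18.700000000000003
scene [[450.1, 0.0, 277.1], [0.0, 450.1, 208.0], [0.0, 0.0, 1.0]] [[-0.816, -0.577, -0.012, 532.692], [-0.4, 0.58, -0.709, 256.494], [0.416, -0.574, -0.705, 735.3], [0.0, 0.0, 0.0, 1.0]]
side [[482.9, 0.0, 271.8], [0.0, 482.9, 206.3], [0.0, 0.0, 1.0]] [[-0.838, -0.545, 0.007, 519.523], [-0.216, 0.319, -0.923, 219.104], [0.501, -0.775, -0.385, 773.93], [0.0, 0.0, 0.0, 1.0]]
```

View pics/scene0.png

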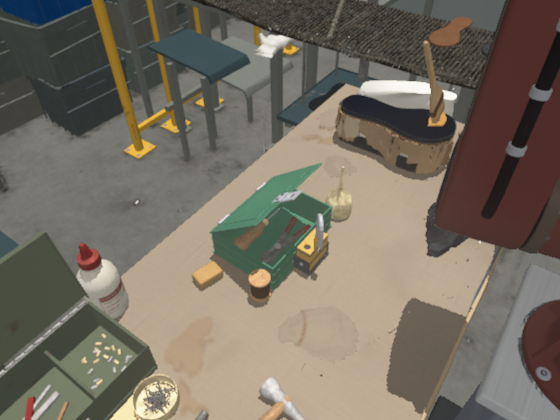

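View pics/side0.png

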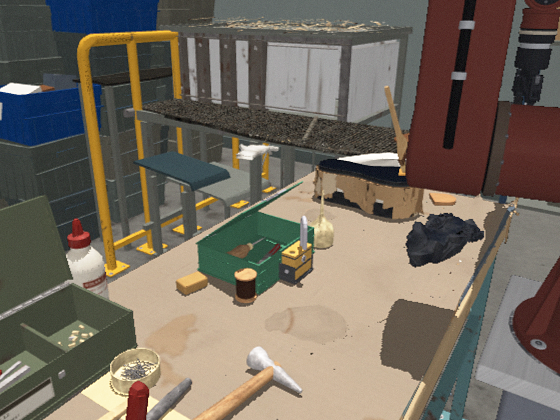

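```bash
cat > h.py <<'E'
import numpy as np,cv2
from station import ctrl
from scipy.spatial.transform import Rotation as R
def ray(info,p):
    V=np.array(info["view"]);d=np.linalg.solve(np.array(info["mtx"]),[p[0],p[1],1.]);r=V[:3,:3]
    return -r.T@V[:3,3], r.T@d
def onz(info,p,z):
    o,d=ray(info,p);return o+d*(z-o[2])/d[2]
def tri(i1,p1,i2,p2):
    (a,u),(b,v)=ray(i1,p1),ray(i2,p2)
    s=np.linalg.lstsq(np.c_[u,-v],b-a,rcond=None)[0]
    q,w=a+s[0]*u,b+s[1]*v
    return (q+w)/2,np.linalg.norm(q-w)
def proj(info,X):
    V=np.array(info["view"]);c=V[:3,:3]@X+V[:3,3];c=np.array(info["mtx"])@c;return c[:2]/c[2]
E
python3 - <<'E'
from h import *
s=ctrl.camera_info("scene")
for n,p in dict(spool=(260,297),wax=(208,280),oil=(340,217),lock=(312,268)).items(): print(n,np.round(onz(s,p,0)))
a=cv2.imread("pics/scene0.png")[150:310,190:370];b=cv2.imread("pics/side0.png")[165:310,165:345]
a=cv2.resize(a,(800,711))[:,:];
A=cv2.resize(cv2.imread("pics/scene0.png")[155:305,200:360],None,fx=2.5*1,fy=2.5,interpolation=cv2.INTER_CUBIC)
B=cv2.resize(cv2.imread("pics/side0.png")[165:315,170:330],None,fx=2.5,fy=2.5,interpolation=cv2.INTER_CUBIC)
cv2.imwrite("pics/c0.png",np.hstack([A,B]))
E
```

```text
spool [539. 215.   0.]
wax [645. 241.   0.]
oil [520. -50.   0.]
lock [496. 103.   0.]
```

View pics/c0.png

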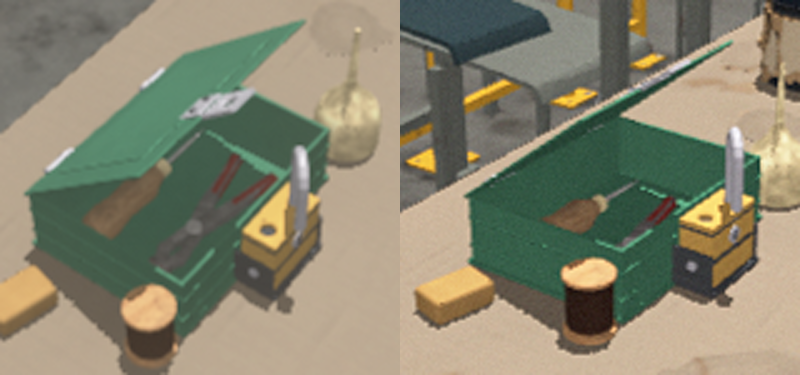

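```bash
python3 - <<'E'
from h import *
s=ctrl.camera_info("scene");d=ctrl.camera_info("side")
S=lambda x,y:(200+x/2.5,155+y/2.5)
D=lambda x,y:(170+(x-400)/2.5,165+y/2.5)
for n,a,b,z in [("RL",(32,190),(470,195),60),("FR",(327,130),(758,157),60),("toe",(265,228),(710,217),58.5),("lidFR",(305,22),(730,43),None),("bow",(300,148),(735,130),127)]:
    print(n,np.round(tri(s,S(*a),d,D(*b))[0]),*( [] if z is None else [np.round(onz(s,S(*a),z)),np.round(onz(d,D(*b),z))]))
P=onz(s,S(32,190),60);Q=onz(s,S(327,130),60)
# RL=(+75,+100) FR=(-75,-100)
v=(P-Q)[:2];yaw=np.arctan2(v[1],v[0])-np.arctan2(200,150);print("yaw",yaw,np.hypot(*v),"ctr",(P+Q)/2)
print(np.round(ctrl.camera_info("wrist")["view"],3).tolist(),ctrl.camera_info("wrist")["mtx"])
print(R.from_euler('xyz',ctrl.state()["ee_rot"]).as_matrix().round(3))
E
```

```text
RL [678. 178.  62.] [680. 177.  60.] [681. 175.  60.]
FR [523.  -8.  63.] [525. -11.  60.] [525. -15.  60.]
toe [506. 106.  62.] [511. 105.  58.] [505.  99.  58.]
lidFR [555. -14. 157.]
bow [501.  74. 124.] [501.  78. 127.] [497.  80. 127.]
yaw -0.047329345188213634 242.88614060637033 ctr [602.26418253  83.0930448   60.        ]
[[0.385, -0.923, -0.0, -600.404], [-0.875, -0.365, 0.319, -40.138], [-0.294, -0.123, -0.948, 379.736], [0.0, 0.0, 0.0, 1.0]] [[324.28474008   0.         276.75188173]
 [  0.         324.28474008 211.09345809]
 [  0.           0.           1.        ]]
[[ 0.923  0.386 -0.   ]
 [ 0.386 -0.923  0.001]
 [ 0.    -0.001 -1.   ]]
```

Call:
{"name": "drive_tool", "arguments": {
  "series": [
    [0.92,-0.72,0,0,0,-1,-1],
    [0.92,-0.72,0,0,0,-1,-1],
    [0.92,-0.72,0,0,0,-1,-1],
    [0.92,-0.72,0,0,0,-1,-1],
    [0.92,-0.72,0,0,0,-1,-1],
    [0.92,-0.72,0,0,0,-1,-1],
    [0.92,-0.72,0,0,0,-1,-1],
    [0.92,-0.72,0,0,0,-1,-1],
    [0.92,-0.72,0,0,0,-1,-1],
    [0.92,-0.72,0,0,0,-1,-1],
    [0.92,-0.72,0,0,0,-1,-1],
    [0.92,-0.72,0,0,0,-1,-1]
  ],
  "newtons": 40
}}

```text
time_s: 1.6
ee_pos: [574.6, 61.1, 230.4]
ee_rot: [-3.14, 0.0, 0.9]
force: [-0.9, -0.1, 0.8]
width: -0.2
finger_force: 0.0
```

Call:
{"name": "drive_tool", "arguments": {
  "series": [
    [0,0,0,0,0,-1,-1],
    [0,0,0,0,0,-1,-1],
    [0,0,0,0,0,-1,-1],
    [0,0,0,0,0,-1,-1]
  ]
}}

```text
time_s: 2.1
ee_pos: [573.9, 57.2, 231.1]
ee_rot: [-3.141, 0.0, 1.394]
force: [0.3, -0.1, -0.3]
width: -0.0
finger_force: 0.0
```

Call:
{"name": "drive_tool", "arguments": {
  "series": [
    [0,0,0,0,0,-1,-1],
    [0,0,0,0,0,-1,-1],
    [0,0,0,0,0,-1,-1],
    [0,0,0,0,0,-1,-1]
  ]
}}

```text
time_s: 2.6
ee_pos: [574.0, 57.4, 231.2]
ee_rot: [-3.141, 0.0, 1.892]
force: [-0.6, -0.2, -0.8]
width: -0.2
finger_force: 0.0
```

```bash
python3 - <<'E'
from h import *
print(ctrl.state()); np.save("w1.npy",ctrl.camera_info("wrist"),allow_pickle=True)
cv2.imwrite("pics/w1.png",ctrl.grab_frame("wrist"))
E
```

```text
{'time_s': 2.6, 'joints': array([-1.26817106e-01,  3.34354512e-02,  2.33964370e-02,  1.56099761e+00,
       -1.85194316e-04,  1.12289002e+00]), 'qd': array([ 0.00199048,  0.00074451, -0.00015008, -0.0003484 ,  0.00093985,
        0.05697331]), 'tau': array([ 3.36678943e-02, -5.21037662e+01,  5.03949094e+01,  4.51901185e-03,
        1.83985735e-04, -1.06382042e+00]), 'ee_pos': array([573.96132078,  57.41170926, 231.1829363 ]), 'ee_rot': array([-3.14129586e+00,  6.28585060e-05,  1.89188556e+00]), 'force': array([-0.61304363, -0.2387454 , -0.82528256]), 'torque': array([-0.01368575, -0.03230382, -0.00229362]), 'finger_force': 0.0, 'width': -0.17221764011790222}
```

View pics/w1.png

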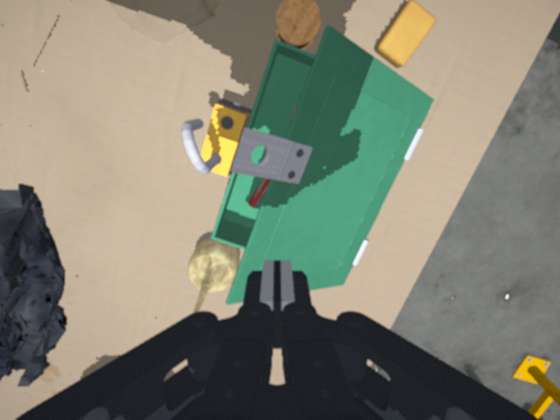

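```bash
python3 - <<'E'
from h import *
w=np.load("w1.npy",allow_pickle=True).item()
f=lambda x,y,z:onz(w,(x,y),z).round(1)
print("toehole",f(227,123,58.5),"heel",f(212,164,58.5),"toe_end",f(196,125,68))
print("corners top FL?",f(274,41,60),"FR",f(213,240,60))
print("hinge",f(432,98,61),f(345,285,61))
im=cv2.imread("pics/w1.png")
c=cv2.resize(im[90:200,160:330],None,fx=4.6,fy=4.6,interpolation=cv2.INTER_CUBIC);cv2.imwrite("pics/w1c.png",c)
E
```

```text
toehole [510.8 102.2  58.5] heel [507.3  60.3  58.5] toe_end [485.6  92.6  68. ]
corners top FL? [531.1 181.5  60. ] FR [529.  -16.9  60. ]
hinge [682.  182.5  61. ] [680.8 -22.9  61. ]
```

View pics/w1c.png

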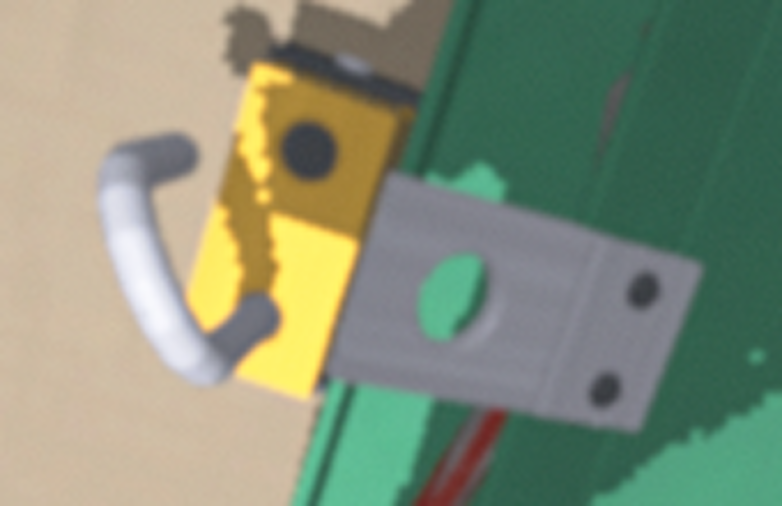

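```bash
python3 - <<'E'
from h import *
w=np.load("w1.npy",allow_pickle=True).item()
g=lambda x,y,z:onz(w,(160+x/4.6,90+y/4.6),z)
t=g(308,152,58.5);h=g(258,314,58.5);e=g(178,153,69)
print(t,h,e)
v=t-h;print("yaw",np.arctan2(v[1],v[0])-np.pi/2,np.hypot(*v[:2]))
v=e-h;print("shackle dir",np.arctan2(v[1],v[0])-np.pi/2,np.hypot(*v[:2]))
for p in [(110,165),(215,375),(150,270)]: print(g(*p,118))
E
```

```text
[510.76088321 102.19743401  58.5       ] [509.63326566  66.98056432  58.5       ] [487.75861092  95.0294087   69.        ]
yaw -0.032008308549518194 35.234917800661144
shackle dir 0.6623499516121192 35.57018683229977
[487.36903369  96.08197384 118.        ]
[512.71369544  67.29532945 118.        ]
[497.74649515  81.34236798 118.        ]
```

Call:
{"name": "drive_tool", "arguments": {
  "series": [
    [0,0,0.1,0,0,0,-1],
    [0,0,0.12,0,0,0,-1],
    [0,0,0.15,0,0,0,-1],
    [0,0,0.18,0,0,0,-1],
    [0,0,0.21,0,0,0,-1],
    [0,0,0.24,0,0,0,-1],
    [0,0,0.265,0,0,0,-1],
    [0,0,0.278,0,0,0,-1],
    [0,0,0.28,0,0,0,-1],
    [0,0,0.28,0,0,0,-1]
  ]
}}

```text
time_s: 3.9
ee_pos: [574.3, 57.7, 63.4]
ee_rot: [3.141, 0.0, 1.896]
force: [0.2, -0.4, -0.8]
width: 0.1
finger_force: 0.0
```

Call:
{"name": "drive_tool", "arguments": {
  "series": [
    [0,0,0.003,0,0,0,-1],
    [0,0,0.003,0,0,0,-1]
  ]
}}

```text
time_s: 4.15
ee_pos: [574.5, 57.7, 62.9]
ee_rot: [3.141, 0.001, 1.896]
force: [-5.2, 0.4, 10.5]
width: 0.1
finger_force: 5.3
```

Call:
{"name": "drive_tool", "arguments": {
  "series": [
    [0,0,0.003,0,0,0,-1],
    [0,0,0.003,0,0,0,-1]
  ]
}}

```text
time_s: 4.4
ee_pos: [574.6, 57.8, 62.8]
ee_rot: [3.14, 0.001, 1.896]
force: [-11.4, 1.2, 23.6]
width: 0.2
finger_force: 12.0
```

Call:
{"name": "drive_tool", "arguments": {
  "series": [
    [0,0,-0.09,0,0,0,-1],
    [0,0,-0.19,0,0,0,-1],
    [0.02,-0.03,-0.2,0,0,-0.3,0],
    [0.077,-0.107,-0.2,0,0,-0.67,0.3],
    [0.077,-0.107,-0.2,0,0,-0.67,0.6],
    [0.077,-0.107,-0.2,0,0,-0.67,0.6],
    [0.077,-0.107,-0.2,0,0,-0.67,0.6]
  ]
}}

```text
time_s: 5.28
ee_pos: [499.5, 80.7, 179.9]
ee_rot: [3.141, 0.001, 2.23]
force: [-0.1, 1.2, -0.3]
width: 68.2
finger_force: 0.0
```

```bash
python3 - <<'E'
from h import *
s=ctrl.state();print(s["ee_pos"],s["ee_rot"],s["width"]); np.save("w2.npy",ctrl.camera_info("wrist"),allow_pickle=True)
im=ctrl.grab_frame("wrist");cv2.imwrite("pics/w2.png",im)
w=np.load("w2.npy",allow_pickle=True).item()
print("TCP px",proj(w,s["ee_pos"]),"pred bow",proj(w,np.array([498.7,80.9,127])),"heel",proj(w,np.array([509.7,66.7,58.5])))
E
```

```text
[499.5330182   80.68149822 179.94129709] [3.14113805e+00 6.58917206e-04 2.22964959e+00] 68.1957897867772
TCP px [275.64012723 275.07583404] pred bow [275.03555581 232.70940091] heel [275.41530588 221.49797503]
```

View pics/w2.png

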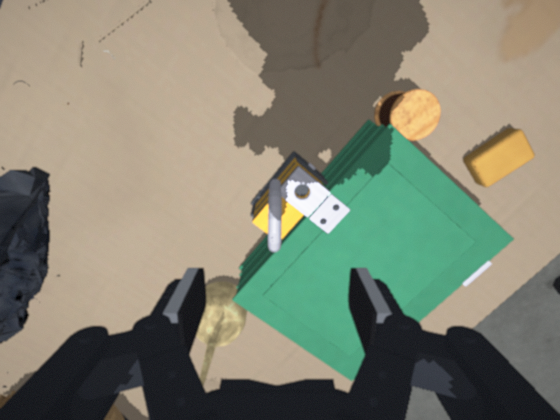

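Call:
{"name": "drive_tool", "arguments": {
  "series": [
    [0,0,0.06,0,0,0,0.6],
    [0,0,0.11,0,0,0,0.4],
    [0,0,0.122,0,0,0,0],
    [0,0,0.122,0,0,0,-0.4],
    [0,0,0.122,0,0,0,-1],
    [0,0,0.122,0,0,0,-1],
    [0,0,0.122,0,0,0,-1],
    [0,0,0.122,0,0,0,-1]
  ],
  "newtons": 40
}}

```text
time_s: 6.32
ee_pos: [498.7, 80.5, 107.9]
ee_rot: [-3.141, 0.002, 2.23]
force: [-3.9, -2.4, 4.9]
width: 8.0
finger_force: 40.5
```

Call:
{"name": "drive_tool", "arguments": {
  "series": [
    [-0.0004,0.005,0,0,0,0.34,-1],
    [-0.0017,0.01,0,0,0,0.68,-1],
    [-0.0037,0.0144,0,0,0,1,-1],
    [-0.0037,0.0144,0,0,0,1,-1]
  ]
}}

```text
time_s: 6.82
ee_pos: [506.6, 83.8, 107.7]
ee_rot: [-3.141, 0.002, 1.728]
force: [-5.5, -5.3, 4.6]
width: 7.7
finger_force: 40.6
```

Call:
{"name": "drive_tool", "arguments": {
  "series": [
    [-0.0002,0.0027,0,0,0,0.18,-1],
    [-0.0005,0.0054,0,0,0,0.36,-1],
    [-0.0005,0.0054,0,0,0,0.36,-1]
  ]
}}

```text
time_s: 7.2
ee_pos: [509.6, 83.9, 107.6]
ee_rot: [-3.141, 0.002, 1.549]
force: [-7.0, -5.1, 3.1]
width: 7.4
finger_force: 40.6
```

```bash
python3 - <<'E'
from h import *
s=ctrl.state();print(s["ee_pos"],s["ee_rot"],s["width"],s["force"])
im=[]
for n,c in(("wrist",(150,250,100,380)),("scene",(180,290,250,370)),("side",(190,300,240,360))):
    i=ctrl.camera_info(n);f=ctrl.grab_frame(n);cv2.imwrite(f"pics/a_{n}.png",f);np.save(f"a_{n}.npy",i,allow_pickle=True)
a=cv2.imread("pics/a_wrist.png")[100:300,180:380];b=cv2.imread("pics/a_scene.png")[170:290,250:370]
cv2.imwrite("pics/a.png",np.hstack([cv2.resize(x,(400,400),interpolation=cv2.INTER_CUBIC) for x in(a,b)]))
E
```

```text
[509.57917977  83.93267512 107.56873495] [-3.14077139e+00  2.27031118e-03  1.54883047e+00] 7.427851163249407 [-7.0131183  -5.12678706  3.06995837]
```

View pics/a.png

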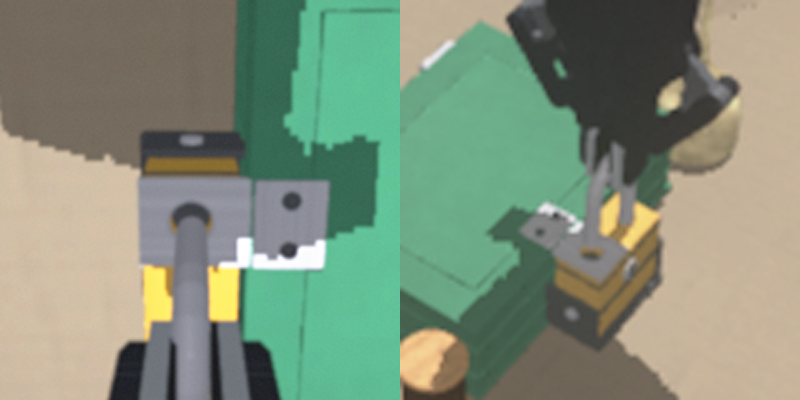

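Call:
{"name": "drive_tool", "arguments": {
  "series": [
    [0,0,0.003,0,0,0,-1],
    [0,0,0.006,0,0,0,-1],
    [0,0,0.01,0,0,0,-1],
    [0,0,0.01,0,0,0,-1]
  ],
  "newtons": 60
}}

```text
time_s: 7.85
ee_pos: [509.5, 83.9, 101.5]
ee_rot: [-3.141, 0.002, 1.55]
force: [-6.3, -5.4, 5.4]
width: 6.9
finger_force: 62.2
```

Call:
{"name": "drive_tool", "arguments": {
  "series": [
    [0,0,0.003,0,0,0,-1],
    [0,0,0.006,0,0,0,-1],
    [0,0,0.01,0,0,0,-1],
    [0,0,0.01,0,0,0,-1]
  ]
}}

```text
time_s: 8.35
ee_pos: [509.6, 83.9, 95.6]
ee_rot: [-3.141, 0.002, 1.55]
force: [-7.6, -4.1, 6.0]
width: 7.4
finger_force: 62.3
```

Call:
{"name": "drive_tool", "arguments": {
  "series": [
    [0,0,0.003,0,0,0,-1],
    [0,0,0.005,0,0,0,-1],
    [0,0,0.005,0,0,0,-1]
  ]
}}

```text
time_s: 8.72
ee_pos: [509.6, 83.9, 92.7]
ee_rot: [-3.141, 0.002, 1.55]
force: [-6.9, -5.5, 5.0]
width: 7.4
finger_force: 62.3
```

Call:
{"name": "drive_tool", "arguments": {
  "series": [
    [0,0,0.003,0,0,0,-1],
    [0,0,0.003,0,0,0,-1]
  ]
}}

```text
time_s: 8.98
ee_pos: [509.6, 84.0, 91.0]
ee_rot: [-3.141, 0.002, 1.55]
force: [-7.3, -5.0, 7.2]
width: 7.3
finger_force: 62.4
```

Call:
{"name": "drive_tool", "arguments": {
  "series": [
    [0,0,0.003,0,0,0,-1],
    [0,0,0.003,0,0,0,-1]
  ]
}}

```text
time_s: 9.22
ee_pos: [509.7, 83.9, 89.4]
ee_rot: [-3.141, 0.002, 1.55]
force: [-8.4, -4.9, 9.0]
width: 7.6
finger_force: 62.9
```

Call:
{"name": "drive_tool", "arguments": {
  "series": [
    [0,0,0.003,0,0,0,-1],
    [0,0,0.003,0,0,0,-1]
  ]
}}

```text
time_s: 9.48
ee_pos: [510.0, 83.7, 88.4]
ee_rot: [3.141, 0.003, 1.55]
force: [-9.9, -6.5, 14.4]
width: 7.2
finger_force: 63.6
```

Call:
{"name": "drive_tool", "arguments": {
  "series": [
    [0,0,0.002,0,0,0,-1],
    [0,0,0.002,0,0,0,-1]
  ]
}}

```text
time_s: 9.72
ee_pos: [510.1, 83.7, 87.3]
ee_rot: [3.141, 0.003, 1.55]
force: [-10.2, -5.8, 13.2]
width: 6.7
finger_force: 63.5
```

Call:
{"name": "drive_tool", "arguments": {
  "series": [
    [0,0,0.002,0,0,0,-1],
    [0,0,0.002,0,0,0,-1]
  ]
}}

```text
time_s: 9.98
ee_pos: [510.1, 83.7, 86.2]
ee_rot: [3.141, 0.003, 1.55]
force: [-10.4, -6.6, 14.1]
width: 7.4
finger_force: 63.7
```

Call:
{"name": "drive_tool", "arguments": {
  "series": [
    [0,0,0.002,0,0,0,-1],
    [0,0,0.002,0,0,0,-1]
  ]
}}

```text
time_s: 10.22
ee_pos: [509.9, 83.8, 84.5]
ee_rot: [3.141, 0.003, 1.55]
force: [-8.8, -5.6, 10.3]
width: 7.2
finger_force: 63.0
```

Call:
{"name": "drive_tool", "arguments": {
  "series": [
    [0,0,0.002,0,0,0,-1],
    [0,0,0.002,0,0,0,-1]
  ]
}}

```text
time_s: 10.48
ee_pos: [509.7, 83.8, 82.9]
ee_rot: [-3.141, 0.003, 1.55]
force: [-8.0, -4.9, 9.6]
width: 7.3
finger_force: 62.7
```

Call:
{"name": "drive_tool", "arguments": {
  "series": [
    [0,0,0.002,0,0,0,-1],
    [0,0,0.002,0,0,0,-1]
  ]
}}

```text
time_s: 10.72
ee_pos: [509.6, 84.0, 81.5]
ee_rot: [-3.141, 0.002, 1.55]
force: [-8.5, -4.2, 7.5]
width: 7.4
finger_force: 62.6
```

```bash
python3 - <<'E'
from h import *
L=[]
for n,(y,x) in(("wrist",(100,180)),("scene",(170,250))):
    f=ctrl.grab_frame(n);cv2.imwrite(f"pics/b_{n}.png",f)
    L.append(cv2.resize(f[y:y+120,x+0:x+120] if n!="wrist" else f[150:300,200:350],(400,400),interpolation=cv2.INTER_CUBIC))
cv2.imwrite("pics/b.png",np.hstack(L))
E
```

```text
(no output)
```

View pics/b.png

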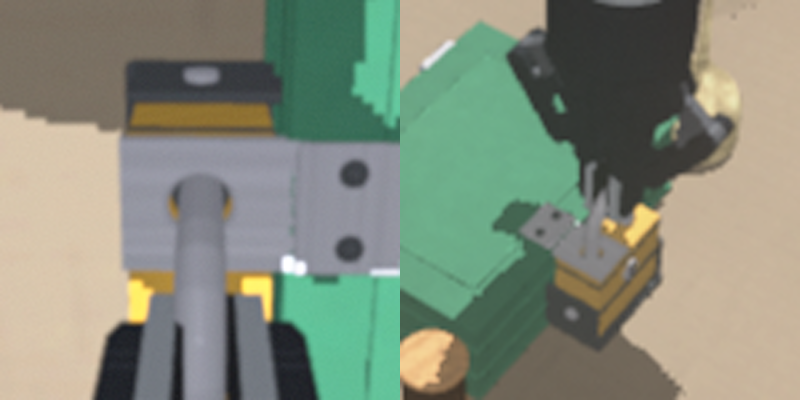

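Call:
{"name": "drive_tool", "arguments": {
  "series": [
    [0,0,0.002,0,0,0,-1],
    [0,0,0.002,0,0,0,-1]
  ]
}}

```text
time_s: 11.08
ee_pos: [509.7, 84.0, 80.4]
ee_rot: [-3.141, 0.002, 1.55]
force: [-8.2, -3.8, 8.0]
width: 6.8
finger_force: 62.6
```

Call:
{"name": "drive_tool", "arguments": {
  "series": [
    [0,0,0.002,0,0,0,-1],
    [0,0,0.002,0,0,0,-1]
  ]
}}

```text
time_s: 11.32
ee_pos: [509.8, 84.0, 79.7]
ee_rot: [-3.142, 0.002, 1.55]
force: [-9.5, -4.4, 12.7]
width: 6.9
finger_force: 63.2
```

Call:
{"name": "drive_tool", "arguments": {
  "series": [
    [0,0,0.002,0,0,0,-1],
    [0,0,0.002,0,0,0,-1]
  ]
}}

```text
time_s: 11.58
ee_pos: [510.2, 84.1, 79.3]
ee_rot: [3.141, 0.002, 1.55]
force: [-11.1, -4.2, 17.5]
width: 7.2
finger_force: 64.2
```

Call:
{"name": "drive_tool", "arguments": {
  "series": [
    [0,0,0.002,0,0,0,-1],
    [0,0,0.002,0,0,0,-1]
  ]
}}

```text
time_s: 11.82
ee_pos: [510.5, 84.2, 79.0]
ee_rot: [3.14, 0.002, 1.55]
force: [-12.9, -2.1, 24.3]
width: 7.0
finger_force: 65.3
```

Call:
{"name": "drive_tool", "arguments": {
  "series": [
    [0,0,-0.004,0,0,0,-1],
    [0,0,-0.007,0,0,0,-1],
    [0,0,-0.008,0,0,0,-1],
    [0,0,-0.008,0,0,0,-1]
  ]
}}

```text
time_s: 12.32
ee_pos: [509.7, 84.0, 81.5]
ee_rot: [-3.141, 0.002, 1.55]
force: [-8.1, -4.3, 7.0]
width: 6.8
finger_force: 62.5
```

Call:
{"name": "drive_tool", "arguments": {
  "series": [
    [0,0,-0.002,0,0,0,-1],
    [0,0,-0.003,0,0,0,-1],
    [0,0,-0.003,0,0,0,-1]
  ]
}}

```text
time_s: 12.7
ee_pos: [509.2, 84.2, 81.9]
ee_rot: [-3.14, 0.002, 1.55]
force: [-4.5, -3.5, -2.4]
width: 7.4
finger_force: 61.0
```

The shackle resists being raised, so the pawl has clicked. I'll release it and lift away.

Call:
{"name": "drive_tool", "arguments": {
  "series": [
    [0,0,0,0,0,0,-0.5],
    [0,0,0,0,0,0,0],
    [0,0,0,0,0,0,0.3],
    [0,0,0,0,0,0,0.3],
    [0,0,-0.04,0,0,0,0.3],
    [0,0,-0.12,0,0,0,0.3],
    [0,0,-0.2,0,0,0,0.3],
    [0,0,-0.2,0,0,0,0.3],
    [0,0,-0.2,0,0,0,0.3]
  ]
}}

```text
time_s: 13.82
ee_pos: [509.9, 84.8, 201.4]
ee_rot: [-3.141, 0.0, 1.551]
force: [0.3, -0.2, -0.7]
width: 55.5
finger_force: 0.0
```

```bash
python3 - <<'E'
from h import *
L=[cv2.resize(ctrl.grab_frame(n)[y:y+h,x:x+h],(400,400),interpolation=cv2.INTER_CUBIC) for n,y,x,h in(("wrist",100,160,240),("scene",170,230,140))]
cv2.imwrite("pics/e.png",np.hstack(L))
E
```

```text
(no output)
```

View pics/e.png

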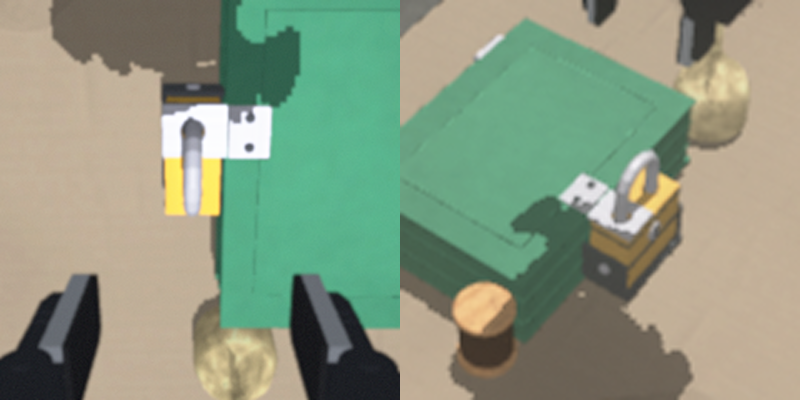

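The picture shows the lid flat, with the shackle through the eye and staying down by itself. The gripper is clear, and the spool and oil can look untouched.

```bash
python3 -c "
from station import ctrl
print(ctrl.sign_off())"
```

```text
the job is handed in; nothing more can be done
None
```

The lid is shut, the shackle is through the hasp eye and clicked down in the padlock, and the job was handed in at about 14 s; the highest pressing force I read at the wrist was 24 N, and no verdict came back.

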